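# Fasten the filter cover of the air-gauge unit

## Robot

A 6-joint arm with a two-finger parallel gripper is mounted at the origin on the work surface. World frame = base frame: x ahead of the robot, y to its left, z up, the work surface at z = 0. Lengths are in m, angles in rad, forces in N, time in s.
With the tool pointing down it reaches from about 0.35 to 0.975 m from the base axis. Payload 4.9 kg.
Tool frame: the origin (TCP) lies at the very end of the fingers, on their centre line; the grasp point (between the pads) lies 19 mm behind it; z points along the fingers, y is the line along which they close (so a half turn about z gives the same grasp; the last joint's range is limited). The gripper opens to 85 mm and grips with 20 to 120 N. Pads are 22 mm wide; open, the fingers measure 114 mm over their backs; the gripper's body (76 mm by 85 mm) begins 54 mm behind the grasp point. The pads swing forward as they close: fully open they stand 13 mm farther back than shut.
Start: joints at [1.127, 0.053, 1.613, -0, 1.476, -0.119], TCP at [0.199, 0.592, 0.231] pointing down, gripper open.
Joint ranges: [-3.01, 3.01], [-1.01, 2.22], [0.06, 2.58], [-1.02, 4.17], [0.09, 2.62], [-3.14, 3.14]. Speed limits (rad/s): [2.57, 2.57, 3.14, 3.14, 3.14, 3.14].

## Interface

Orientations are given as a unit quaternion [w, x, y, z].
In Python, from plant import state, optics, ticket, nets gives the robot as it stands. The module is installed in compiled form; this text tells all that it offers.
- The arm moves only by the shell command python3 -m inch 'ROWS' [OPENING]. ROWS is JSON, a list of rows, each an object of numbers: "dx", "dy", "dz": the shift along the tool's x, y, z as a fraction of full scale; "rx", "ry", "rz": the turn, a rotation vector about the tool's x, y, z as a fraction of full scale. In form: [{"dx": .., "dy": .., "dz": .., "rx": .., "ry": .., "rz": ..}, ...]. A call has 1 to 5 rows; each row is the pose to reach, as a shift and turn from the pose commanded when the call began, along the tool's axes at that moment; what a row does not reach only later rows make up. Full scale, the value 1, is 0.8 m for a shift and 1.5 rad for a turn. A row lasts 1/10 s, in which the tool goes at most 50 mm and 8.59 degrees, less where a joint would pass 70% of its speed; a pose out of reach is approached as far as the arm can. A call with a number of a shift or a turn outside -1 to 1 is refused whole. A call with a gripper value outside its range is refused whole. OPENING is the opening, from -1 (shut) to 1 (fully open), set as the call begins (- or left out, the last holds). The fingers move at their own pace and stop on an object; the grip force is fixed at half the most. Time passes only in rows, so rows that repeat a pose let the fingers close. It gives the time, the measured TCP pose, the force, the opening and the grip force at its end, in the units of the state.
- state(): the state, without advancing time (a new reading comes with each control period).
- optics.grab_frame(name): name is "scene" or "top" or "wrist"; returns the picture (420x560x3 uint8, red, green, blue); there is no depth.
- optics.camera_info(name): a dict with "fx", "fy", "cx", "cy" (pixels), "k1" (the pictures are not rectified: a ray, as slopes to the right and down, at radius r is drawn at 1 + k1 r^2 times it, then the intrinsics apply), "R" (3x3) and "t" (3): a world point X has camera coordinates R X + t. Camera axes: x right, y down, z forward; pixel columns grow to the right and rows downward; lengths in m; the calibration is good to about 2 mm. A picture is of the moment at which its call begins: read the wrist's pose just before it. camera_info takes no time and is no camera call; for the wrist camera it gives the pose at the moment of the call.
- ticket.job_done(): hands the job in; it is judged then, once.
Trained networks look in the newest picture that a camera, given by its name, has taken for a name from the list of things; names that differ only in an ending like _2 or _b are one class to them, and where a whole thing is asked for, a point or a joint stands for the part that bears it (a point fixed in the world has none). Each returns a list of dicts, best first, with "confidence" (0 to 1); they miss things now and then, are a little off and sometimes report something else, mostly with a low value. They report only what shows in the picture. A call takes as long as a camera call. They do not tell look-alikes from the thing itself.
- nets.boxes_of(camera, name): "bbox" ([centre column, centre row, width, height] in pixels, round what is visible of it).
- nets.outline_of(camera, name): "pixels" (420x560 bool, what is visible of it) and "bbox" ([centre column, centre row, width, height] in pixels, round what is visible of it).
The state is a dict: "time": time; "joint_pos": joint angles; "joint_vel": joint speeds; "joint_efforts": joint torques, N m; "tool_pos": TCP position; "tool_rot": TCP orientation; "contact_force": force on the tool from outside, world axes, zero at the start; "ft_torque": the same for the moment, N m; "gripper_width": opening from 0.0 (shut) to 1.0 (fully open); "grasp_force": force on a finger pad.
Only numpy, scipy, OpenCV 4.12 (cv2) and the standard library are available. Lean on these libraries where they do the work, as an engineer would, in place of code of your own. Each camera call takes 0.05 s, during which the arm holds its last target. There are 200 camera calls.

## Task

The filter cover of the air-gauge unit has one quarter-turn stud still sprung up. Take the slotted key from the tool block, press that stud in with it, turn it a quarter turn clockwise and ease off so that it drops into its catch and sits flush like the other one, then put the key back fully home in its hole. Turn the stud with the key only, never lean on it with more than 20 N, and leave the fastened stud and the other things alone.

Things in the scene. Friction and masses are not known exactly. Their poses are not given: they have to be found in the camera images.
- filter_unit: Grey painted air-gauge filter unit, 150 x 190 mm, 95 mm high, fixed to the bench; origin under its centre, z up. On top an aluminium cover with two equal studs 50 mm either side of the centre along the unit's y, one sprung up, one fastened; which is at which end varies. Dial, knob and switch on its -x face, brass fittings on +x.
- stud_mount: Fixed washer of the OPEN stud: 42 mm over, 32 mm hole, 2 mm high; origin on the unit's cover (z 95 mm) at the hole's centre, x along the unit's x, z up. Inside, the steel stud head, 26 mm across, with a straight slot 4.6 mm wide, 5 mm deep, right across it. Head top 7 mm above the origin while up. The stud floats: it rests off centre, up to 2.5 mm in x and y, and gives sideways at about 1 N.
- stud_face (a point): Point fixed to the open stud's washer, 7 mm above its origin: about where the centre of the raised head's top face is. The slot's angle is not measured: while the stud is up the slot stays within 0.3 rad either way of this point's x axis (drag 0.03 N m). The head is sprung, so it rises onto a blade that bears lightly on it when slot and blade come in line.
- stud_press (a joint): Depth the open stud is pressed, m: 0 sprung up, 5 mm proud of the rim; stop at 0.010. Spring: 3.5 N at 0, 11.5 N at 8 mm, 13.5 N at 10 mm, then solid. Pressed over 8 mm it turns clockwise (seen from above) to a stop, slot 1.69 rad from x. In the catch (1.57, play 0.12 either way) it rises only to about 0.005, flush; let up short of that it hangs near 0.008.
- fast_stud_mount: Washer of the other, already fastened stud, same shape and axes; its head is flush with the washer's rim, its slot along the unit's y. To be left as it is.
- fast_stud_press (a joint): Depth of the fastened stud, m; about 0.005 in its catch.
- tool_block: White plastic tool block, 50 x 150 mm, 40 mm high, fixed; origin under its centre, z up. Three upright holes, 38 mm deep, along its y: a 15 mm hole at y +50 mm for the key, and two small ones at -10 and -50 mm holding a round-handled hex driver and a pin gauge (tops 82 and 90 mm above the bench).
- tool_block_hole0 (a point): Centre of the mouth of the key's hole, on the block's top face (z 40 mm), axes as the block's; the hole is 15 mm wide with a 1 mm chamfer.
- key: Slotted key standing in the block, about 100 g: origin at the middle of the blade's end, z up the key. Blade 12 mm (x) by 3 mm (y), 9 mm long; round shank 12 mm thick to 34 mm; steel collar 26 mm across from 34 to 38 mm; flat grey handle 38 mm (x) by 12 mm (y) from 38 to 74 mm. Blade and handle both lie along the key's x.
- key_collar (a point): Centre of the underside of the key's collar, 34 mm above the blade's end; with the key home the collar rests on the block and this point is at the mouth of the hole.
- hex_driver: Round grey-handled hex driver, 18 mm thick, standing in the block's middle hole; bystander.
- pin_gauge: Pin gauge with a round aluminium handle, 15 mm thick, standing in the block's end hole; bystander.
- setting_ring: Steel setting ring, 38 mm across, 16 mm high, lying between the unit and the block; bystander.
- old_filter: Spent white filter cartridge, 42 mm across, 58 mm high, standing between the unit and the block, nearer the robot; bystander.
- key_grip (a point): Where to hold the key: the handle's middle, 60 mm above the blade's end; pinch the 12 mm thickness, fingers closing along the key's y. Axes as the key's.
There are look-alikes about, which are no part of the job. Leave any orange look-alike of the key alone.

How it is judged:
On the way, in this order (a step that is already met when the one before it is completed fails the run):
1. the open stud is pressed in with the key (value of joint stud_press above 0.0075 m and contact force between key and stud_mount above 2 N), for 0.05 s.
2. it has risen into its catch, flush, with the key off it (value of joint stud_press between 0.0035 and 0.0065 m and contact force between key and stud_mount below 0.3 N), for 0.3 s.
At the end, for the whole second after the job is handed in: Both studs are in their catches (depth between 3.5 and 6.5 mm, flush), the key stands in its hole, collar within 4 mm of the hole's centre sideways and 5 mm in all, tilted less than 0.08 rad and at rest (value of joint stud_press between 0.0035 and 0.0065 m and value of joint fast_stud_press between 0.0035 and 0.0065 m and horizontal distance between key_collar and tool_block_hole0 below 0.004 m and distance between key_collar and tool_block_hole0 below 0.005 m and angle between key's own z axis and vertical below 0.08 rad and linear speed of key below 0.02 m/s); the robot touches nothing.
It fails at once if more than 20 N is put on the open stud or its washer (contact force between anything else and stud_mount above 20 N).
It fails at once if the open stud is pushed or turned with the fingers (contact force between the fingers and stud_mount above 1 N).
It fails at once if the fastened stud is pressed or let up (value of joint fast_stud_press below 0.0025 m or value of joint fast_stud_press above 0.0075 m).
It fails at once if a bystander is shoved more than 20 mm (distance of any of hex_driver, pin_gauge, setting_ring, old_filter from where it was at the start of the episode above 0.02 m).
It also fails if it takes over 72 s, if anything falls off the work surface, if the arm or the gripper's body presses on something with over 40 N, if the wrist force passes 120 N, or if a joint passes its speed limit or range.

## Working session

There is one attempt and no reset: what is moved stays moved. The work goes in short steps, Python scripts to look and compute and a shell command to move; the robot and the scene stay as the last step left them, time stands still between calls to the robot, and variables do not carry over. Pictures are saved under pics/ and viewed, at most 10 in all, crops included, and the job is handed in when it is done.

```bash
mkdir -p pics; ls; cat > h.py <<'E'
import numpy as np, cv2
from plant import state, optics, ticket, nets
from scipy.spatial.transform import Rotation as Rn
def grab(n,f=None):
    im=optics.grab_frame(n)
    if f: cv2.imwrite('pics/'+f,im[:,:,::-1])
    return im
def px2w(n,uv,z,ci=None):
    c=ci or optics.camera_info(n); R=np.array(c['R']);t=np.array(c['t'])
    d=np.array([(uv[0]-c['cx'])/c['fx'],(uv[1]-c['cy'])/c['fy']]); s=d.copy()
    for _ in range(20): s=d/(1+c['k1']*(s@s))
    r=R.T@np.array([s[0],s[1],1]); o=-R.T@t
    return o+r*(z-o[2])/r[2]
def w2px(n,X,ci=None):
    c=ci or optics.camera_info(n); p=np.array(c['R'])@np.array(X)+np.array(c['t'])
    s=p[:2]/p[2]; s=s*(1+c['k1']*(s@s)); return np.array([s[0]*c['fx']+c['cx'],s[1]*c['fy']+c['cy']])
def toolrot(s=None):
    q=np.array((s or state())['tool_rot']); return Rn.from_quat(q[[1,2,3,0]])
E
python3 - <<'E'
from h import *
a=grab('scene');b=grab('top')
cv2.imwrite('pics/a.png',cv2.resize(np.vstack([a,b])[:,:,::-1],None,fx=.7,fy=.7) if 0 else b[:,:,::-1])
cv2.imwrite('pics/s.png',a[:,:,::-1])
s=state();print({k:np.round(v,3) for k,v in s.items()})
for n in ['scene','top','wrist']:
    c=optics.camera_info(n);print(n,c['fx'],c['k1'],-np.array(c['R']).T@np.array(c['t']))
for n in ['filter_unit','stud_mount','fast_stud_mount','tool_block','key','hex_driver','pin_gauge','setting_ring','old_filter']:
    print(n,[(np.round(x['bbox']).astype(int).tolist(),round(x['confidence'],2)) for x in nets.boxes_of('top',n)])
E
```

```text
pics
{'time': np.float64(0.1), 'joint_pos': array([ 1.127,  0.053,  1.614, -0.   ,  1.476, -0.119]), 'joint_vel': array([ 0.002, -0.003, -0.004, -0.   ,  0.001,  0.001]), 'joint_efforts': array([ 0.0000e+00, -3.9490e+01, -3.7136e+01, -0.0000e+00,  4.0000e-03,
        0.0000e+00]), 'tool_pos': array([0.199, 0.592, 0.23 ]), 'tool_rot': array([-0.   ,  0.162,  0.987, -0.001]), 'contact_force': array([ 1.602,  0.599, -0.115]), 'ft_torque': array([-0.047,  0.006,  0.019]), 'grasp_force': np.float64(0.0), 'gripper_width': np.float64(0.998)}
scene 404.4137205567954 -0.11834420624423406 [ 0.79237457 -0.41331775  0.50692352]
top 463.74475685623446 -0.061930988477856344 [0.40767892 0.01150882 1.01142294]
wrist 321.52372204759575 -0.03616640887246662 [0.13049402 0.61613937 0.37348046]
filter_unit [([196, 182, 107, 95], 0.64)]
stud_mount [([218, 184, 24, 22], 0.73)]
fast_stud_mount []
tool_block [([375, 207, 71, 47], 0.94), ([355, 215, 11, 16], 0.34)]
key [([384, 158, 26, 16], 0.47), ([356, 214, 16, 18], 0.44), ([328, 159, 14, 16], 0.43)]
hex_driver [([384, 199, 9, 11], 0.57)]
pin_gauge [([356, 216, 12, 19], 0.46), ([400, 196, 9, 13], 0.43), ([292, 246, 23, 19], 0.25)]
setting_ring [([292, 190, 21, 16], 0.57)]
old_filter [([292, 245, 16, 12], 0.74), ([355, 215, 17, 18], 0.63)]
```

View pics/a.png

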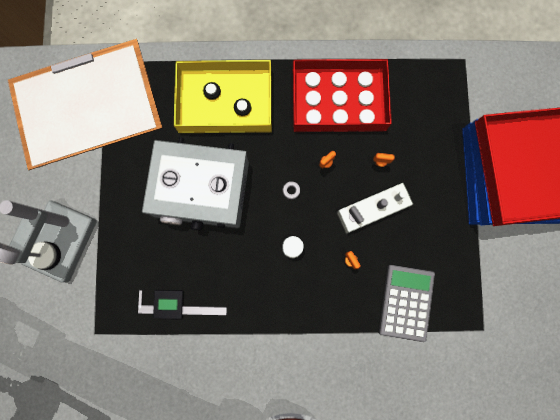

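View pics/s.png

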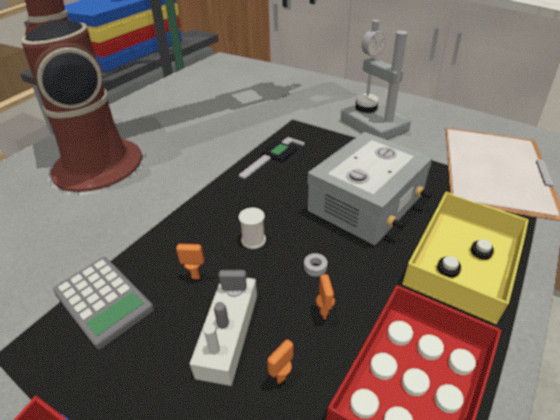

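The top view shows the unit at (196,184). Its left stud (170,178) has its slot along the unit's y, so it is fastened. The right stud (218,184) has its slot roughly along x, so it is the open one. Four things could be the key: the grey one in the block at (356,214) and orange ones at (384,159), (328,159) and (352,260). Only the grey one standing in the block fits the description. I'll confirm with one enlarged crop.

```bash
python3 - <<'E'
from h import *
b=grab('top')
c1=cv2.resize(b[170:240,325:425],None,fx=4,fy=4,interpolation=cv2.INTER_CUBIC);c2=cv2.resize(b[145:215,145:245],None,fx=4,fy=4,interpolation=cv2.INTER_CUBIC)
cv2.imwrite('pics/c.png',np.hstack([c1,c2])[:,:,::-1])
def mr(n,z,near=None):
    for o in nets.outline_of('top',n)[:3]:
        m=o['pixels'].astype(np.uint8); ys,xs=np.nonzero(m)
        P=np.array([px2w('top',(u,v),z,C)[:2] for u,v in zip(xs,ys)],np.float32)
        r=cv2.minAreaRect(P*1000); print(n,round(o['confidence'],2),np.round(o['bbox']),'mean',P.mean(0).round(4),np.round(r[0],1),np.round(r[1],1),round(r[2],1))
C=optics.camera_info('top')
mr('stud_mount',.1);mr('tool_block',.04);mr('key',.08);mr('filter_unit',.095)
E
```

```text
stud_mount 0.7 [218. 184.  21.  24.] mean [0.5877 0.1384] [587.4 138.7] [41.  38.2] 0.4
stud_mount 0.38 [401. 196.  11.  14.] mean [ 0.5621 -0.2247] [ 561.5 -225.3] [15.4 27.7] 43.7
tool_block 0.57 [374. 209.  72.  50.] mean [ 0.5455 -0.1849] [ 545.9 -184.6] [ 51.  154.7] 23.1
key 0.72 [358. 213.  17.  20.] mean [ 0.5247 -0.137 ] [ 524.  -135.6] [36.4 25.1] 35.3
key 0.64 [351. 259.  20.  18.] mean [ 0.4348 -0.1273] [ 434.2 -126.5] [36.3 22.5] 25.3
key 0.62 [328. 161.  15.  15.] mean [ 0.6409 -0.083 ] [641.1 -84.5] [22.  41.8] 44.8
filter_unit 0.96 [194. 181. 110.  92.] mean [0.5882 0.1843] [590.4 185. ] [198.3 183.8] 82.1
```

View pics/c.png

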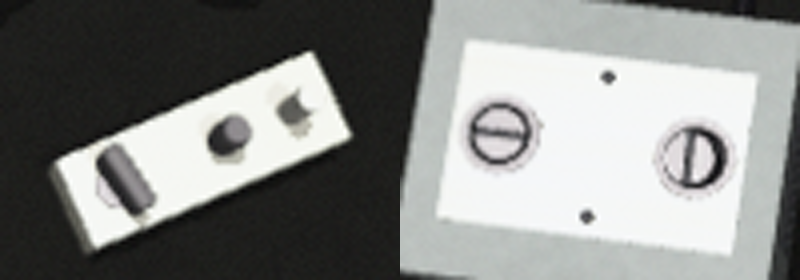

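The crop confirms it: the grey flat-handled key stands in the block's left hole, yaw about 35°, and the right stud is the raised, open one. Next is the move towards the key. I'll grip with tool yaw about 215.5° so that the last joint has range left for the quarter turn.

```bash
cat >> h.py <<'E'
def go(x,y,z,yaw,s=None):
    "print the row reaching TCP (x,y,z), pointing down, tool x at yaw (deg)"
    s=s or state(); R0=toolrot(s); a=np.radians(yaw)
    Rt=Rn.from_matrix(np.array([[np.cos(a),np.sin(a),0],[np.sin(a),-np.cos(a),0],[0,0,-1]]))
    d=R0.inv().apply(np.array([x,y,z])-s['tool_pos'])/.8; r=(R0.inv()*Rt).as_rotvec()/1.5
    print('go',(x,y,z,yaw),'d',d.round(4),'r',r.round(4),'rows',round(float(np.linalg.norm(d*.8)/.05),1))
def show():
    s=state();X=toolrot(s).as_matrix();print('t',round(float(s['time']),2),'tcp',np.round(s['tool_pos'],4),'yaw',round(float(np.degrees(np.arctan2(X[1,0],X[0,0]))),2),'tilt',X[:2,2].round(4),'F',np.round(s['contact_force'],2),'w',round(float(s['gripper_width']),3),'g',round(float(s['grasp_force']),1));return s
E
python3 - <<'E'
from h import *
go(.199,.592,.30,161.3);go(.30,.30,.30,190);go(.45,.0,.26,215.5)
E
```

```text
go (0.199, 0.592, 0.3, 161.3) d [ 0.0004 -0.0005 -0.0859] r [-0.     -0.      0.0011] rows 1.4
go (0.3, 0.3, 0.3, 190) d [-0.2357 -0.3062 -0.0859] r [ 0.     -0.     -0.3329] rows 6.3
go (0.45, 0.0, 0.26, 215.5) d [-0.5331 -0.6017 -0.0359] r [ 0.     -0.     -0.6296] rows 12.9
```

```bash
python3 -m inch '[{"dz":-0.06},{"dz":-0.09},{"dx":-0.04,"dy":-0.06,"dz":-0.09,"rz":-0.05},{"dx":-0.24,"dy":-0.31,"dz":-0.09,"rz":-0.33},{"dx":-0.24,"dy":-0.31,"dz":-0.09,"rz":-0.33}]' 1 && python3 -c "
from h import *
show();go(.505,-.117,.24,215.5)"
```

```text
validation failed for argument at $[0]...
```

```bash
python3 -m inch '[{"dx":0,"dy":0,"dz":-0.06,"rx":0,"ry":0,"rz":0},{"dx":0,"dy":0,"dz":-0.09,"rx":0,"ry":0,"rz":0},{"dx":-0.04,"dy":-0.06,"dz":-0.09,"rx":0,"ry":0,"rz":-0.05},{"dx":-0.24,"dy":-0.31,"dz":-0.09,"rx":0,"ry":0,"rz":-0.33},{"dx":-0.24,"dy":-0.31,"dz":-0.09,"rx":0,"ry":0,"rz":-0.33}]' 1 && python3 -c "
from h import *
show();go(.505,-.117,.24,215.5)"
```

```text
time: 1.3
tool_pos: [0.2462, 0.4502, 0.3036]
tool_rot: [0.0, -0.026, 1.0, 0.0]
contact_force: [1.2, -0.5, 1.6]
gripper_width: 0.998
grasp_force: 0.0
t 1.3 tcp [0.2462 0.4502 0.3036] yaw -177.0 tilt [0.0006 0.0002] F [ 1.19 -0.49  1.61] w 0.998 g 0.0
go (0.505, -0.117, 0.24, 215.5) d [-0.2859 -0.725   0.0796] r [-0.      0.0005 -0.3781] rows 12.5
```

```bash
python3 -m inch '[{"dx":-0.28,"dy":-0.72,"dz":0,"rx":0,"ry":0,"rz":-0.378},{"dx":-0.28,"dy":-0.72,"dz":0,"rx":0,"ry":0,"rz":-0.378},{"dx":-0.28,"dy":-0.72,"dz":0.05,"rx":0,"ry":0,"rz":-0.378},{"dx":-0.28,"dy":-0.72,"dz":0.05,"rx":0,"ry":0,"rz":-0.378},{"dx":-0.28,"dy":-0.72,"dz":0.08,"rx":0,"ry":0,"rz":-0.378}]' >/dev/null; python3 -c "
from h import *
show();go(.515,-.127,.22,215.5)"
```

```text
t 1.8 tcp [0.3379 0.2456 0.2914] yaw -144.67 tilt [0.002  0.0011] F [ 1.   -0.09  0.71] w 1.002 g 0.0
go (0.515, -0.127, 0.22, 215.5) d [ 0.089  -0.508   0.0892] r [-0.0002  0.0015 -0.002 ] rows 8.4
```

```bash
python3 -m inch '[{"dx":0.089,"dy":-0.508,"dz":0.09,"rx":0,"ry":0.001,"rz":0},{"dx":0.089,"dy":-0.508,"dz":0.09,"rx":0,"ry":0.001,"rz":0},{"dx":0.089,"dy":-0.508,"dz":0.09,"rx":0,"ry":0.001,"rz":0},{"dx":0.089,"dy":-0.508,"dz":0.09,"rx":0,"ry":0.001,"rz":0},{"dx":0.089,"dy":-0.508,"dz":0.09,"rx":0,"ry":0.001,"rz":0}]' >/dev/null; python3 -c "
from h import *
show();go(.515,-.127,.22,215.5)"
```

```text
t 2.3 tcp [0.4426 0.0217 0.2479] yaw -144.96 tilt [ 0.0004 -0.0008] F [ 0.74  1.09 -0.35] w 0.999 g 0.0
go (0.515, -0.127, 0.22, 215.5) d [ 0.0327 -0.2041  0.0351] r [-0.0006 -0.0001 -0.0054] rows 3.4
```

```bash
python3 -m inch '[{"dx":0.033,"dy":-0.204,"dz":0.035,"rx":0,"ry":0,"rz":-0.005},{"dx":0.033,"dy":-0.204,"dz":0.035,"rx":0,"ry":0,"rz":-0.005},{"dx":0.033,"dy":-0.204,"dz":0.035,"rx":0,"ry":0,"rz":-0.005},{"dx":0.033,"dy":-0.204,"dz":0.035,"rx":0,"ry":0,"rz":-0.005},{"dx":0.033,"dy":-0.204,"dz":0.035,"rx":0,"ry":0,"rz":-0.005}]' >/dev/null; python3 - <<'E'
from h import *
show();C=optics.camera_info('wrist');im=grab('wrist','w1.png')
for n,z in [('key',.08),('tool_block',.04)]:
  for o in nets.outline_of('wrist',n)[:2]:
    ys,xs=np.nonzero(o['pixels']);P=np.array([px2w('wrist',p,z,C)[:2] for p in zip(xs,ys)],np.float32)
    r=cv2.minAreaRect(P*1000);print(n,round(o['confidence'],2),np.round(o['bbox']),P.mean(0).round(4),np.round(r,1) if 0 else r)
E
```

```text
t 2.8 tcp [ 0.5143 -0.1266  0.219 ] yaw -144.68 tilt [-0.003  -0.0001] F [-0.7   0.72 -0.01] w 0.999 g 0.0
key 0.94 [247. 256.  32.  62.] [ 0.5716 -0.1311] ((577.97314453125, -126.36064910888672), (62.03634262084961, 30.873088836669922), 38.294429779052734)
key 0.9 [136. 263.  40.  57.] [ 0.6477 -0.2059] ((642.5093383789062, -207.17428588867188), (56.88462829589844, 31.90785789489746), 10.508041381835938)
tool_block 0.89 [221. 183. 152.  84.] [ 0.5407 -0.1872] ((542.8535766601562, -186.32977294921875), (57.31696319580078, 152.1083221435547), 22.53986167907715)
```

View pics/w1.png

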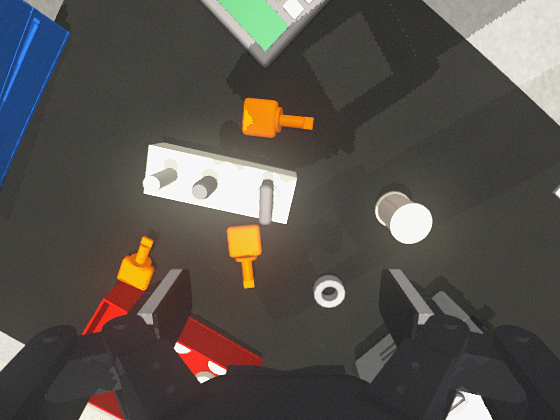

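The wrist view shows the grey key at about (265,203), with its handle lying along image rows (tool x). The orange look-alikes are at (260,118), (244,255) and (137,262). I'll measure the key handle by pixel.

```bash
python3 - <<'E'
from h import *
im=cv2.imread('pics/w1.png');g=cv2.cvtColor(im,6);C=optics.camera_info('wrist')
cv2.imwrite('pics/w1c.png',cv2.resize(im[140:230,140:300],None,fx=5,fy=5,interpolation=cv2.INTER_CUBIC)[:600])
for v in range(176,228,4): print(v,g[v,250:284:2])
print('key axis', px2w('wrist',(266,183),.08,C),px2w('wrist',(265,222),.08,C))
E
```

```text
176 [247 247 247 247 247 247 248 237 236 237 237 235 248 247 248 235 237]
180 [247 247 247 247 247 248 237 116 123 123 123 211 248 247 247 248 244]
184 [247 247 247 247 247 253 120 133 129 129 125 115 252 248 247 247 247]
188 [247 247 247 248 227 151 186 200 198 197 157 116 249 232 248 247 247]
192 [247 247 247 244 248 162 193 207 210 207 185 132 251 246 243 248 247]
196 [247 247 247 246 247 166 196 207 207 203 182 121 244 245 245 243 247]
200 [247 247 247 246 246 167 196 206 210 203 178 131 250 246 243 247 247]
204 [247 247 247 247 250 173 196 207 208 204 176 136 250 243 247 247 247]
208 [247 247 247 247 251 170 198 205 207 197 169 146 249 247 247 247 247]
212 [247 247 247 247 253 177 199 206 206 197 160 215 248 247 247 247 247]
216 [244 255 254 250 255 178 196 204 204 192 162 240 248 247 247 247 247]
220 [111 114 109 108 112 184 200 200 206 189 153 248 251 249 248 247 247]
224 [112 118 122 120 103 101 138 149 153 125  96 104  96  97  97  92  85]
key axis [ 0.50892773 -0.14750001  0.08      ] [ 0.53958623 -0.12750609  0.08      ]
```

View pics/w1c.png

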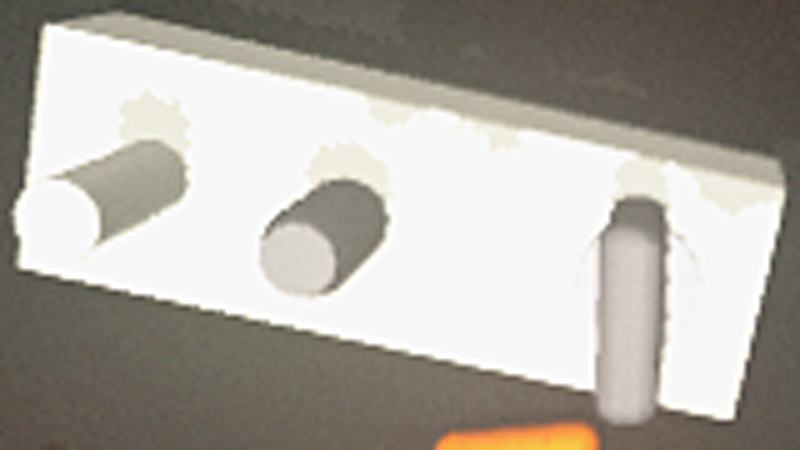

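```bash
python3 - <<'E'
from h import *
show();C=optics.camera_info('wrist')
a=px2w('wrist',(266.6,185.6),.08,C);b=px2w('wrist',(265.6,224.4),.08,C);c=(a+b)/2
print(a,b,c,np.linalg.norm(b-a),np.degrees(np.arctan2(*(b-a)[[1,0]])))
Y=np.degrees(np.arctan2(*(b-a)[[1,0]]))+180
go(c[0],c[1],.12,Y);go(c[0],c[1],.047,Y)
E
```

```text
t 2.95 tcp [ 0.514  -0.1239  0.2202] yaw -144.45 tilt [-0.001  -0.0004] F [1.17 0.04 0.71] w 1.004 g 0.0
[ 0.51055919 -0.14572295  0.08      ] [ 0.54118857 -0.12572972  0.08      ] [ 0.52587388 -0.13572634  0.08      ] 0.03657715695807106 33.13436958382462
go (np.float64(0.5258738759016465), np.float64(-0.13572633575124796), 0.12, np.float64(213.13436958382462)) d [-0.0036 -0.0207  0.1252] r [ 0.0001 -0.0007  0.0282] rows 2.0
go (np.float64(0.5258738759016465), np.float64(-0.13572633575124796), 0.047, np.float64(213.13436958382462)) d [-0.0037 -0.0207  0.2164] r [ 0.0001 -0.0007  0.0282] rows 3.5
```

```bash
python3 -m inch '[{"dx":-0.0036,"dy":-0.0207,"dz":0,"rx":0,"ry":0,"rz":0.028},{"dx":-0.0036,"dy":-0.0207,"dz":0.06,"rx":0,"ry":0,"rz":0.028},{"dx":-0.0036,"dy":-0.0207,"dz":0.125,"rx":0,"ry":0,"rz":0.028},{"dx":-0.0036,"dy":-0.0207,"dz":0.125,"rx":0,"ry":0,"rz":0.028},{"dx":-0.0036,"dy":-0.0207,"dz":0.125,"rx":0,"ry":0,"rz":0.028}]' -0.1 >/dev/null; python3 - <<'E'
from h import *
show();go(.5259,-.1357,.05,213.1)
im=grab('wrist');C=optics.camera_info('wrist')
cv2.imwrite('pics/w2.png',cv2.resize(im[140:420,90:470],None,fx=2,fy=2)[:,:,::-1])
print(w2px('wrist',[.5259,-.1357,.08],C),w2px('wrist',state()['tool_pos'],C))
E
```

```text
t 3.45 tcp [ 0.5254 -0.1354  0.1198] yaw -146.81 tilt [-0.0029 -0.    ] F [-0.67  0.4   0.69] w 0.447 g 0.0
go (0.5259, -0.1357, 0.05, 213.1) d [-0.0005 -0.0008  0.0873] r [ 0.001  -0.0016  0.001 ] rows 1.4
[285.63475663 240.469746  ] [283.2455535  272.46103759]
```

View pics/w2.png

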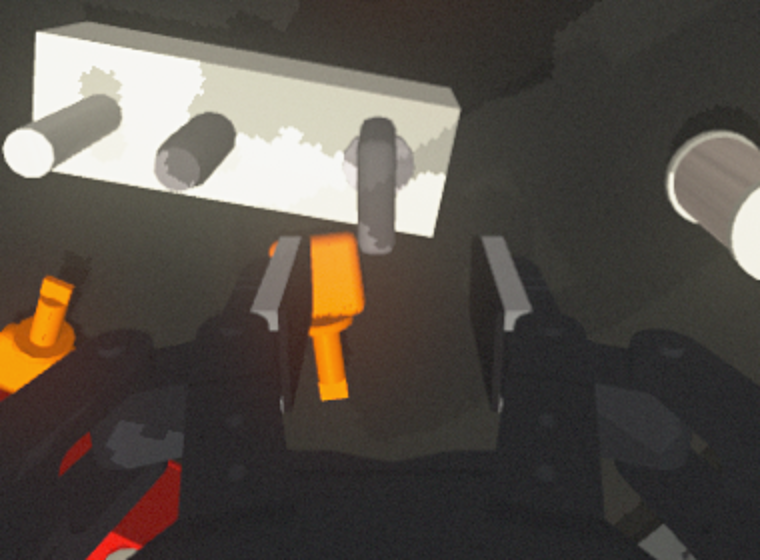

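The key handle shows at about (377,187) in this crop, roughly 3 mm left of the finger centre line and 4 mm ahead. The first measurement was skewed because I read the camera pose after the arm had settled. I'll correct to about (0.5245, -0.140) and descend.

```bash
python3 - <<'E'
from h import *
show();go(.5245,-.140,.05,213.4)
E
```

```text
t 3.5 tcp [ 0.527  -0.1363  0.1221] yaw -146.83 tilt [ 0.0012 -0.0018] F [ 0.67 -0.02  0.27] w 0.449 g 0.0
go (0.5245, -0.14, 0.05, 213.4) d [ 0.0052 -0.002   0.0901] r [-0.0014  0.     -0.0027] rows 1.4
```

```bash
python3 -m inch '[{"dx":0.005,"dy":-0.004,"dz":0,"rx":0,"ry":0,"rz":-0.002},{"dx":0.005,"dy":-0.004,"dz":0.04,"rx":0,"ry":0,"rz":-0.002},{"dx":0.005,"dy":-0.004,"dz":0.07,"rx":0,"ry":0,"rz":-0.002},{"dx":0.005,"dy":-0.004,"dz":0.088,"rx":0,"ry":0,"rz":-0.002},{"dx":0.005,"dy":-0.004,"dz":0.088,"rx":0,"ry":0,"rz":-0.002}]' >/dev/null; python3 - <<'E'
from h import *
for i in range(3): show();optics.grab_frame('wrist')
im=grab('wrist')
cv2.imwrite('pics/w3.png',cv2.resize(im[140:420,90:470],None,fx=2,fy=2)[:,:,::-1])
E
```

```text
t 4.0 tcp [ 0.5239 -0.1417  0.049 ] yaw -146.74 tilt [-0.0026 -0.0003] F [ 0.09 -0.37 -0.2 ] w 0.449 g 0.0
t 4.05 tcp [ 0.5248 -0.1421  0.0503] yaw -146.74 tilt [-0.0006 -0.0012] F [ 0.34 -0.25  0.51] w 0.451 g 0.0
t 4.1 tcp [ 0.5255 -0.1423  0.0511] yaw -146.74 tilt [ 0.001  -0.0019] F [1.32 0.17 0.  ] w 0.452 g 0.0
```

View pics/w3.png

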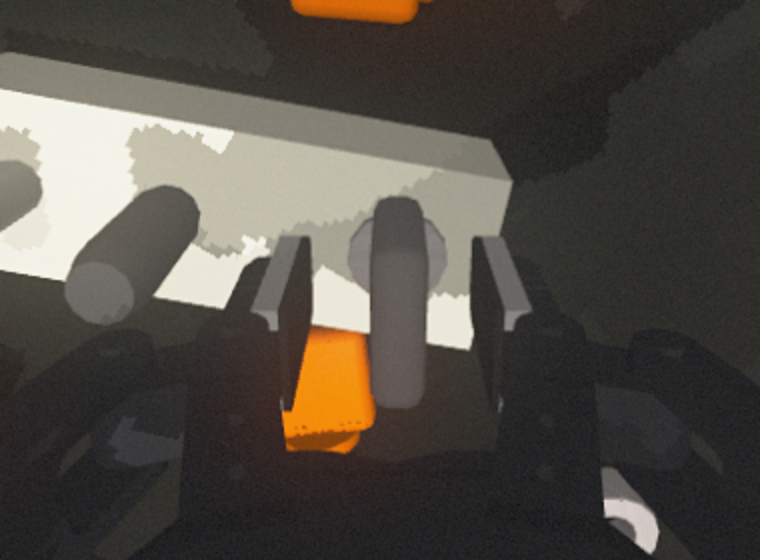

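The key stands between the open pads: handle top spans (398, 250–405) and the collar is centred at (398,253). I'll check the offset along x with real projections before closing.

```bash
python3 - <<'E'
from h import *
s=show();C=optics.camera_info('wrist')
V=lambda p:((p-[90,140])*2).round(0)
X=toolrot(s).as_matrix();o=s['tool_pos']
print('R cam in tool',(X.T@np.array(C['R']).T).round(3).tolist())
for n,z in [('top',.08),('collartop',.044)]:
  for dx in (-.019,-.013,0,.013,.019): 
    p=o+X[:,0]*dx; p=[p[0],p[1],z]; print(n,dx,V(w2px('wrist',p,C)))
f=lambda u,v:(u/2+90,v/2+140)
print(px2w('wrist',f(398,253),.044,C), px2w('wrist',f(398,328),.08,C), (X.T@(px2w('wrist',f(398,253),.044,C)-o)).round(4),(X.T@(px2w('wrist',f(398,328),.08,C)-o)).round(4))
for d in ([0,.011,0],[0,-.011,0]):
  print(V(w2px('wrist',o+X@[-.0,.0,-.006]+X[:,0]*d[1],C)))
E
```

```text
t 4.2 tcp [ 0.5259 -0.1425  0.0516] yaw -146.74 tilt [ 0.002  -0.0023] F [-0.54 -0.87  0.72] w 0.447 g 0.0
R cam in tool [[-0.001, -0.959, -0.285], [1.0, -0.0, -0.001], [0.001, -0.285, 0.959]]
top -0.019 [385. 406.]
top -0.013 [385. 383.]
top 0 [385. 328.]
top 0.013 [385. 271.]
top 0.019 [385. 243.]
collartop -0.019 [387. 317.]
collartop -0.013 [387. 297.]
collartop 0 [387. 252.]
collartop 0.013 [387. 204.]
collartop 0.019 [387. 182.]
[ 0.52459716 -0.1397991   0.044     ] [ 0.52431735 -0.14031377  0.08      ] [-0.0004  0.0029  0.0075] [ 0.0001  0.0025 -0.0284]
[386. 234.]
[386. 317.]
```

```bash
python3 -m inch '[{"dx":0,"dy":0.0024,"dz":0.002,"rx":0,"ry":0,"rz":0},{"dx":0,"dy":0.0024,"dz":0.002,"rx":0,"ry":0,"rz":0}]' >/dev/null; python3 -m inch '[{"dx":0,"dy":0,"dz":0,"rx":0,"ry":0,"rz":0},{"dx":0,"dy":0,"dz":0,"rx":0,"ry":0,"rz":0},{"dx":0,"dy":0,"dz":0,"rx":0,"ry":0,"rz":0},{"dx":0,"dy":0,"dz":0,"rx":0,"ry":0,"rz":0},{"dx":0,"dy":0,"dz":0,"rx":0,"ry":0,"rz":0}]' -1; python3 -c "
from h import *
show()"
```

```text
time: 4.9
tool_pos: [0.5236, -0.1403, 0.0482]
tool_rot: [-0.0, -0.286, 0.958, -0.0]
contact_force: [-0.6, -0.1, 2.2]
gripper_width: 0.128
grasp_force: 58.8
t 4.9 tcp [ 0.5236 -0.1403  0.0482] yaw -146.74 tilt [-0.0007 -0.0011] F [-0.61 -0.08  2.23] w 0.128 g 58.8
```

```bash
python3 -m inch '[{"dx":0,"dy":0,"dz":-0.03,"rx":0,"ry":0,"rz":0},{"dx":0,"dy":0,"dz":-0.08,"rx":0,"ry":0,"rz":0},{"dx":0,"dy":0,"dz":-0.13,"rx":0,"ry":0,"rz":0},{"dx":0,"dy":0,"dz":-0.18,"rx":0,"ry":0,"rz":0},{"dx":0,"dy":0,"dz":-0.18,"rx":0,"ry":0,"rz":0}]' >/dev/null; python3 - <<'E'
from h import *
show()
C=optics.camera_info('top')
o=px2w('top',(217.5,184.5),.097,C);f=px2w('top',(170,178.7),.097,C);d=f-o
print(o,f,np.linalg.norm(d),np.degrees(np.arctan2(-d[0],d[1])))
go(o[0]+.04,o[1],.19,174)
E
```

```text
t 5.4 tcp [ 0.5268 -0.1414  0.199 ] yaw -146.73 tilt [ 0.0098 -0.0055] F [ 1.01 -0.03 -0.13] w 0.132 g 61.5
[0.58688618 0.14108017 0.097     ] [0.59986882 0.23748301 0.097     ] 0.09727310653559677 -7.6699200782485155
go (np.float64(0.626886175528114), np.float64(0.14108016780495464), 0.19, 174) d [-0.2982  0.2268  0.0105] r [-0.0052  0.0056  0.4569] rows 6.0
```

```bash
python3 -m inch '[{"dx":-0.298,"dy":0.227,"dz":0.01,"rx":0,"ry":0,"rz":0.457},{"dx":-0.298,"dy":0.227,"dz":0.01,"rx":0,"ry":0,"rz":0.457},{"dx":-0.298,"dy":0.227,"dz":0.01,"rx":0,"ry":0,"rz":0.457},{"dx":-0.298,"dy":0.227,"dz":0.01,"rx":0,"ry":0,"rz":0.457},{"dx":-0.298,"dy":0.227,"dz":0.01,"rx":0,"ry":0,"rz":0.457}]' >/dev/null;  python3 - <<'E'
from h import *
show();go(.627,.14,.19,174)
E
```

```text
t 5.9 tcp [0.6011 0.0818 0.1836] yaw 173.63 tilt [-0.0034 -0.0012] F [ 1.14 -0.17 -0.9 ] w 0.131 g 61.4
go (0.627, 0.14, 0.19, 174) d [-0.0241  0.0759 -0.0082] r [-0.001  -0.0022 -0.0043] rows 1.3
```

```bash
python3 -m inch '[{"dx":-0.024,"dy":0.076,"dz":-0.008,"rx":0,"ry":0,"rz":0},{"dx":-0.024,"dy":0.076,"dz":-0.008,"rx":0,"ry":0,"rz":0},{"dx":-0.024,"dy":0.076,"dz":-0.008,"rx":0,"ry":0,"rz":0},{"dx":-0.024,"dy":0.076,"dz":-0.008,"rx":0,"ry":0,"rz":0},{"dx":-0.024,"dy":0.076,"dz":-0.008,"rx":0,"ry":0,"rz":0}]' >/dev/null;  python3 - <<'E'
from h import *
s=show();C=optics.camera_info('wrist');im=grab('wrist','w4.png')
import pickle;pickle.dump((C,s),open('w4.pkl','wb'))
print('pred',w2px('wrist',[.587,.14,.102],C),'blade',w2px('wrist',s['tool_pos']+toolrot(s).apply([0,0,.042]),C))
E
```

```text
t 6.4 tcp [0.6263 0.1371 0.1908] yaw 173.89 tilt [-0.0028 -0.0015] F [-0.03  0.45 -1.05] w 0.132 g 61.5
pred [282.18900589 168.09069206] blade [283.62293589 242.53316177]
```

View pics/w4.png

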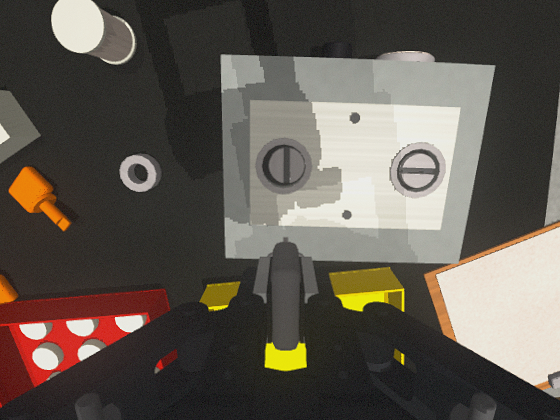

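The wrist view shows the open stud at (284,166) with its slot nearly vertical in the picture. The fastened stud is at (418,170), and the blade tip is at about (285,240). I'll rectify onto the head plane and measure the head, the slot angle and the blade.

```bash
cat >> h.py <<'E'
def rectify(im,C,c,z,half=.026,res=.00025,yaw=0):
    "warp to plane z round world c: columns along x'(yaw), rows along y'"
    n=int(2*half/res)+1; a=np.radians(yaw); g=(np.arange(n)-(n-1)/2)*res
    U,W=np.meshgrid(g,g); X=np.stack([c[0]+U*np.cos(a)-W*np.sin(a),c[1]+U*np.sin(a)+W*np.cos(a),np.full_like(U,z)],-1)
    p=X@np.array(C['R']).T+np.array(C['t']); s=p[...,:2]/p[...,2:]; s=s*(1+C['k1']*(s**2).sum(-1,keepdims=True))
    return cv2.remap(im,(s[...,0]*C['fx']+C['cx']).astype(np.float32),(s[...,1]*C['fy']+C['cy']).astype(np.float32),cv2.INTER_CUBIC),g
E
python3 - <<'E'
from h import *
import pickle;C,s=pickle.load(open('w4.pkl','rb'))
im=cv2.imread('pics/w4.png');c=px2w('wrist',(284,166),.1,C);print('stud approx',c)
r,g=rectify(im,C,c,.102,yaw=-7.2);G=cv2.cvtColor(r,6)
crop=cv2.resize(im[120:320,235:335],None,fx=2.08,fy=2.08,interpolation=cv2.INTER_CUBIC)
cv2.imwrite('pics/r4.png',np.hstack([cv2.resize(G,(416,416))[...,None].repeat(3,2),crop]))
print(im[230:262,285].mean(-1).round(),im[236:250:3,270:300].mean(-1).round().astype(int))
E
```

```text
stud approx [0.58590716 0.14142433 0.1       ]
[152. 153. 151. 152. 151. 153. 146. 115.  89.  92.  87.  88.  78.  71.
  71.  74.  73.  72.  70.  69.  73.  67.  76.  72.  71.  74.  72.  68.
  68.  69.  70.  70.] [[149 150 154 152 150 150 153 154 149 153 155 154 153 145 144 146 145 144
  146 150 152 150 151 150 151 154 150 151 148 155]
 [154 151 151 153 151 151 151 152 152 151 154 156 146 115  91  92  93 103
  133 155 151 146 148 153 149 148 151 150 150 148]
 [154 154 152 154 150 152 148 140 136 122  94  92  81  73  75  78  74  82
   84  80  91 123 133 137 148 153 151 150 151 150]
 [155 152 151 153 139  88  64  70  72  72  72  72  68  72  70  74  73  74
   69  71  73  67  73  72  68  75 118 155 149 154]
 [151 154 154 129  73  70  71  72  69  72  70  77  74  68  75  70  72  72
   71  71  73  71  71  70  68  71  76 112 142 156]]
```

View pics/r4.png

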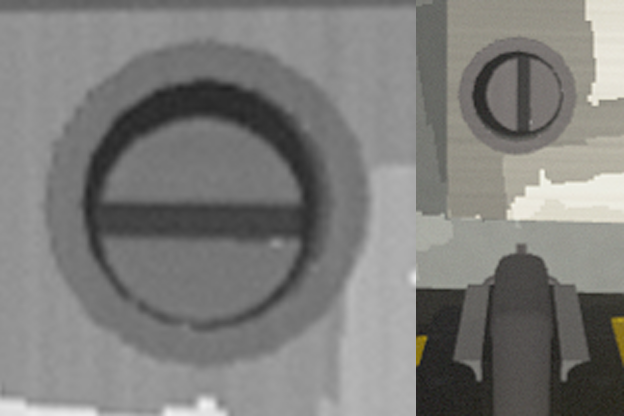

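The rectified crop shows the head centred at about (201,218), so 0.9 mm and 1.2 mm off my approximate centre, with the slot 1–2° off the unit's x. The blade tip shows end-on at (285.5,237). I'll compute the offset between them.

```bash
python3 - <<'E'
from h import *
import pickle;C,s=pickle.load(open('w4.pkl','rb'))
im=cv2.imread('pics/w4.png');c=px2w('wrist',(284,166),.1,C)
r,g=rectify(im,C,c,.102,yaw=-7.2);G=cv2.cvtColor(r,6).astype(float)
m=len(g)//2; pts=[]
for k in range(m-34,m+28,4):
    col=G[m-15:m+28,k]; w=np.clip(np.median(col)-12-col,0,None); pts.append((g[k]*1e3,(w*g[m-15:m+28]).sum()/w.sum()*1e3))
pts=np.array(pts);p=np.polyfit(pts[:,0],pts[:,1],1);print('slot line offset',p, 'resid',(pts[:,1]-np.polyval(p,pts[:,0])).round(2),'yaw',-7.2+np.degrees(np.arctan(p[0])))
a=np.radians(-7.2);u=np.array([-.9e-3,1.25e-3]);h=c[:2]+[u[0]*np.cos(a)-u[1]*np.sin(a),u[0]*np.sin(a)+u[1]*np.cos(a)]
print('head',h)
X=toolrot(s).as_matrix();o=s['tool_pos']
for L in (.040,.042,.044): print(L,w2px('wrist',o+X@[.006,0,L],C),w2px('wrist',o+X@[-.006,0,L],C))
# blade in tool frame from pixel (285.5,237): ray at height o-.042
b=px2w('wrist',(285.6,237.2),o[2]-.042,C);print('blade front corner in tool',X.T@(b-o))
E
```

```text
slot line offset [0.01874638 1.58298862] resid [ 0.03  0.04 -0.02  0.02  0.04 -0.02 -0.08  0.02 -0.06  0.03 -0.03 -0.12
  0.02  0.01  0.11  0.01] yaw -6.126037384254661
head [0.58517092 0.14277727]
0.04 [283.58803663 234.49121548] [283.62735579 252.80911419]
0.042 [283.6034852  233.37113873] [283.64213571 251.53389612]
0.044 [283.61863718 232.27264758] [283.65663764 250.28276853]
blade front corner in tool [0.00350216 0.00122052 0.04200711]
```

```bash
python3 -m inch '[{"dx":0.0537,"dy":0.0004,"dz":0,"rx":0,"ry":0,"rz":0},{"dx":0.0537,"dy":0.0004,"dz":0.02,"rx":0,"ry":0,"rz":0},{"dx":0.0537,"dy":0.0004,"dz":0.042,"rx":0,"ry":0,"rz":0},{"dx":0.0537,"dy":0.0004,"dz":0.042,"rx":0,"ry":0,"rz":0},{"dx":0.0537,"dy":0.0004,"dz":0.042,"rx":0,"ry":0,"rz":0}]' >/dev/null;  python3 - <<'E'
from h import *
for i in range(3):
    s=show();optics.grab_frame('wrist')
s=show();C=optics.camera_info('wrist');im=grab('wrist','w5.png')
import pickle;pickle.dump((C,s),open('w5.pkl','wb'))
cv2.imwrite('pics/w5c.png',cv2.resize(im[180:300,225:345],(600,600),interpolation=cv2.INTER_CUBIC)[:,:,::-1])
print('head',w2px('wrist',[.5852,.143,.102],C),'blade',w2px('wrist',s['tool_pos']+toolrot(s).apply([-.0015,.0012,.042]),C))
E
```

```text
t 6.95 tcp [0.5844 0.1429 0.1573] yaw 173.94 tilt [-0.0024 -0.0011] F [ 0.36 -0.26 -0.5 ] w 0.127 g 61.5
t 7.0 tcp [0.585  0.1431 0.1583] yaw 173.95 tilt [-0.0008 -0.0009] F [ 0.12  0.05 -1.1 ] w 0.128 g 61.5
t 7.05 tcp [0.5853 0.1432 0.1589] yaw 173.96 tilt [ 0.0001 -0.0008] F [ 0.34  0.41 -0.67] w 0.13 g 61.5
t 7.1 tcp [0.5853 0.1433 0.1591] yaw 173.96 tilt [ 0.0004 -0.0007] F [-0.57  0.62 -0.77] w 0.129 g 61.5
head [283.24652993 234.02173644] blade [285.5705946  244.84044154]
```

View pics/w5c.png

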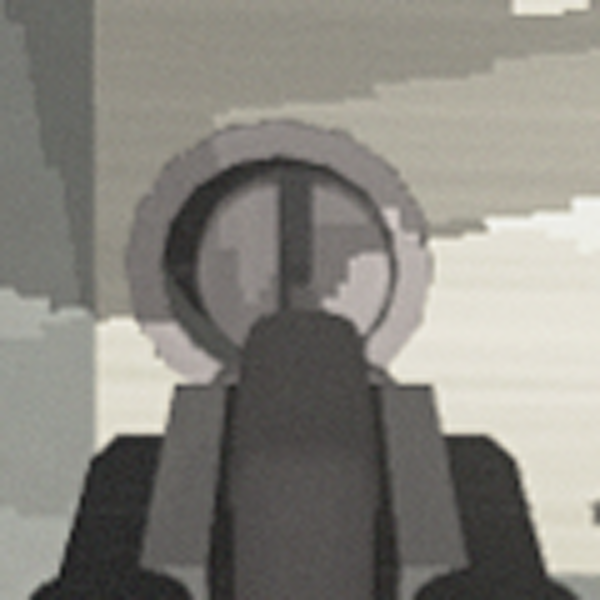

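The crop shows the slot at column ≈ 296 (284.2 px) and the blade tip front at about (304,288), which is 285.8 px. They are nearly in line. I'll compute the remaining lateral offset.

```bash
python3 - <<'E'
from h import *
import pickle;C,s=pickle.load(open('w5.pkl','rb'))
im=cv2.imread('pics/w5.png');X=toolrot(s).as_matrix();o=s['tool_pos']
G=im.mean(-1);P=[]
for v in range(216,236,2):
    x=np.arange(276,294);w=np.clip(np.percentile(G[v,276:294],70)-10-G[v,276:294],0,None);u=(w*x).sum()/w.sum();q=px2w('wrist',(u,v),.102,C);t=X.T@(q-o);P.append((t[0]*1e3,t[1]*1e3));print(v,round(u,2),G[v,276:294].astype(int))
print(np.round(P,2));p=np.polyfit(*np.array(P).T,1);print(p)
for v in (237,238,239,240,241): print(v,G[v,276:298].astype(int))
for u in (285,285.8,286.5): b=px2w('wrist',(u,237),o[2]-.042,C);print((X.T@(b-o)*1e3).round(2))
print('cx',C['cx'],C['cy'])
E
```

```text
216 285.14 [96 90 96 92 83 69 76 68 75 73 74 85 93 87 89 88 83 70]
218 284.01 [134 133 139 135 107  73  74  74  75  74  74 108 137 137 128 125 120 106]
220 283.36 [138 136 136 133 102  66  77  75  72  75  81 107 136 135 134 135 137 137]
222 283.43 [136 135 134 133 106  68  75  74  73  74  79 105 135 134 133 135 133 134]
224 283.44 [138 137 135 134 106  64  74  74  77  76  76 102 130 129 128 128 133 128]
226 283.55 [137 135 137 133 106  70  74  73  75  79  77  96 116 117 117 117 116 119]
228 283.54 [137 136 136 135 110  67  64  74  75  78  74  96 118 121 116 118 121 116]
230 283.53 [138 135 136 132 109  61  66  72  73  73  76  93 116 112 117 120 117 120]
232 283.48 [139 138 139 134 108  64  67  72  76  69  79  96 117 113 116 117 117 116]
234 283.5 [135 138 133 128 104  63  66  66  68  66  75  95 119 116 120 117 119 117]
[[12.59  0.94]
 [11.23  0.21]
 [ 9.87 -0.22]
 [ 8.5  -0.18]
 [ 7.12 -0.17]
 [ 5.74 -0.11]
 [ 4.35 -0.12]
 [ 2.96 -0.13]
 [ 1.56 -0.17]
 [ 0.16 -0.15]]
[ 0.05098206 -0.33570111]
237 [135 132 128 115  97  65  71  83  87  81  97 108 110 115 114 114 143 182
 179 180 178 176]
238 [131 116 116 112  96  67  74  87  95  96  91  96 109 115 114 112 140 182
 178 178 175 177]
239 [131 114 118 114  93  65  71  87  91  91  95 100 104 125 146 143 155 182
 179 178 178 177]
240 [131 120 117 116  92  68  67  86  94  95  94  95 104 144 184 180 181 178
 175 177 178 179]
241 [118 121 120 115  95  67  69  83  87  88  94  95 103 124 163 175 179 179
 179 178 180 174]
[ 3.66  0.85 42.  ]
[ 3.66  1.34 42.  ]
[ 3.66  1.77 42.  ]
cx 285.1606614182221 215.14056457246016
```

```bash
cat >> h.py <<'E'
def avg(n=6):
    "settled mean of n readings (each costs a camera call)"
    A=[]
    for _ in range(n):
        optics.grab_frame('wrist');s=state();A.append(np.r_[s['tool_pos'],s['contact_force'],s['ft_torque'][2]])
    A=np.array(A);X=toolrot(s).as_matrix();print('t',round(float(s['time']),2),'tcp',A[:,:3].mean(0).round(4),'F',A[:,3:6].mean(0).round(2),'Tz',A[:,6].mean().round(3),'Fz',A[:,5].round(1),'yaw',round(float(np.degrees(np.arctan2(X[1,0],X[0,0]))),1))
E
python3 -m inch '[{"dx":0.0015,"dy":-0.0015,"dz":0,"rx":0,"ry":0,"rz":0},{"dx":0.0015,"dy":-0.0015,"dz":0.005,"rx":0,"ry":0,"rz":0},{"dx":0.0015,"dy":-0.0015,"dz":0.01,"rx":0,"ry":0,"rz":0},{"dx":0.0015,"dy":-0.0015,"dz":0.014,"rx":0,"ry":0,"rz":0},{"dx":0.0015,"dy":-0.0015,"dz":0.014,"rx":0,"ry":0,"rz":0}]' >/dev/null;  python3 -c "
from h import *
avg()"
```

```text
t 7.95 tcp [0.5829 0.1424 0.1468] F [-0.02  0.03 -0.67] Tz -0.004 Fz [-0.2 -0.4 -0.7 -1.5 -0.3 -0.8] yaw 174.0
```

```bash
python3 -m inch '[{"dx":0,"dy":0,"dz":0.002,"rx":0,"ry":0,"rz":0},{"dx":0,"dy":0,"dz":0.004,"rx":0,"ry":0,"rz":0},{"dx":0,"dy":0,"dz":0.004,"rx":0,"ry":0,"rz":0}]' >/dev/null;  python3 -c "
from h import *
avg(4)"; python3 -m inch '[{"dx":0,"dy":0,"dz":0.001,"rx":0,"ry":0,"rz":0},{"dx":0,"dy":0,"dz":0.002,"rx":0,"ry":0,"rz":0},{"dx":0,"dy":0,"dz":0.002,"rx":0,"ry":0,"rz":0}]' >/dev/null;  python3 -c "
from h import *
avg(4)"
```

```text
t 8.45 tcp [0.5828 0.1424 0.1436] F [ 0.32  0.2  -0.81] Tz -0.022 Fz [-1.2 -0.5 -0.8 -0.8] yaw 174.0
t 8.95 tcp [0.5829 0.1424 0.1421] F [-0.37  0.04 -1.14] Tz -0.002 Fz [-1.  -1.4 -1.  -1.1] yaw 174.0
```

```bash
for k in 1 2; do python3 -m inch '[{"dx":0,"dy":0,"dz":0.001,"rx":0,"ry":0,"rz":0},{"dx":0,"dy":0,"dz":0.002,"rx":0,"ry":0,"rz":0},{"dx":0,"dy":0,"dz":0.002,"rx":0,"ry":0,"rz":0}]' >/dev/null;  python3 -c "
from h import *
avg(4)"; done
```

```text
t 9.45 tcp [0.5829 0.1424 0.1404] F [ 0.54 -0.01 -0.13] Tz -0.015 Fz [-0.1 -0.2 -0.9  0.5] yaw 174.0
t 9.95 tcp [0.583  0.1424 0.1392] F [-0.67 -0.1   0.92] Tz 0.0 Fz [0.2 1.1 1.3 1.2] yaw 174.0
```

```bash
for k in 1 2; do python3 -m inch '[{"dx":0,"dy":0,"dz":0.001,"rx":0,"ry":0,"rz":0},{"dx":0,"dy":0,"dz":0.001,"rx":0,"ry":0,"rz":0}]' >/dev/null;  python3 -c "
from h import *
avg(4)"; done
```

```text
t 10.35 tcp [0.5831 0.1424 0.1385] F [-1.35 -0.22  3.06] Tz 0.014 Fz [2.5 3.7 3.2 2.9] yaw 174.0
t 10.75 tcp [0.5831 0.1424 0.1375] F [-0.61 -0.08  3.95] Tz 0.015 Fz [4.1 3.7 3.6 4.5] yaw 174.0
```

```bash
python3 -m inch '[{"dx":0,"dy":0,"dz":0.002,"rx":0,"ry":0,"rz":0},{"dx":0,"dy":0,"dz":0.004,"rx":0,"ry":0,"rz":0},{"dx":0,"dy":0,"dz":0.006,"rx":0,"ry":0,"rz":0},{"dx":0,"dy":0,"dz":0.0072,"rx":0,"ry":0,"rz":0},{"dx":0,"dy":0,"dz":0.0072,"rx":0,"ry":0,"rz":0}]' >/dev/null;  python3 -c "
from h import *
avg(5)"
```

```text
t 11.5 tcp [0.5838 0.1423 0.133 ] F [-1.37 -0.67  8.22] Tz -0.03 Fz [8.7 8.2 8.3 7.5 8.4] yaw 174.0
```

```bash
python3 -m inch '[{"dx":0,"dy":0,"dz":0.0015,"rx":0,"ry":0,"rz":0},{"dx":0,"dy":0,"dz":0.003,"rx":0,"ry":0,"rz":0},{"dx":0,"dy":0,"dz":0.003,"rx":0,"ry":0,"rz":0}]' >/dev/null;  python3 -c "
from h import *
avg(5)";python3 -m inch '[{"dx":0,"dy":0,"dz":0.001,"rx":0,"ry":0,"rz":0},{"dx":0,"dy":0,"dz":0.001,"rx":0,"ry":0,"rz":0}]' >/dev/null;  python3 -c "
from h import *
avg(6)"
```

```text
t 12.05 tcp [0.5842 0.1423 0.1312] F [-1.48 -0.92 10.03] Tz -0.032 Fz [ 9.9 10.5  9.5 10.1 10.2] yaw 174.0
t 12.55 tcp [0.5844 0.1423 0.1307] F [-1.4  -0.91 10.71] Tz -0.008 Fz [10.6 10.3 11.2 11.2 10.2 10.8] yaw 174.0
```

```bash
python3 -m inch '[{"dx":0,"dy":0,"dz":0.0014,"rx":0,"ry":0,"rz":0},{"dx":0,"dy":0,"dz":0.0014,"rx":0,"ry":0,"rz":0}]' >/dev/null;  python3 -c "
from h import *
avg(6)"
```

```text
t 13.05 tcp [0.5846 0.1423 0.1299] F [-1.15 -0.93 10.84] Tz 0.0 Fz [10.6 10.7 11.2 10.8 10.3 11.4] yaw 174.0
```

```bash
python3 -m inch '[{"dx":0,"dy":0,"dz":0.0008,"rx":0,"ry":0,"rz":0.05},{"dx":0,"dy":0,"dz":0.0008,"rx":0,"ry":0,"rz":0.1},{"dx":-0.0003,"dy":0,"dz":0.0008,"rx":0,"ry":0,"rz":0.15},{"dx":-0.0005,"dy":0,"dz":0.0008,"rx":0,"ry":0,"rz":0.2},{"dx":-0.0005,"dy":0,"dz":0.0008,"rx":0,"ry":0,"rz":0.2}]' >/dev/null;  python3 -c "
from h import *
avg(6)"
```

```text
t 13.85 tcp [0.5853 0.1428 0.1295] F [-1.26  0.29 11.62] Tz 0.055 Fz [11.7 12.  11.6 10.9 12.4 11.1] yaw 156.8
```

```bash
python3 -m inch '[{"dx":0,"dy":0,"dz":0,"rx":0,"ry":0,"rz":0.08},{"dx":0,"dy":0,"dz":0,"rx":0,"ry":0,"rz":0.16},{"dx":-0.0004,"dy":0,"dz":0,"rx":0,"ry":0,"rz":0.24},{"dx":-0.0007,"dy":0,"dz":0,"rx":0,"ry":0,"rz":0.32},{"dx":-0.0007,"dy":0,"dz":0,"rx":0,"ry":0,"rz":0.4}]' >/dev/null;  python3 -c "
from h import *
avg(5)"
```

```text
t 14.6 tcp [0.586  0.1429 0.1296] F [-0.44  1.31 11.45] Tz 0.031 Fz [11.2 10.6 11.7 12.9 10.9] yaw 122.4
```

```bash
python3 -m inch '[{"dx":0,"dy":0,"dz":0,"rx":0,"ry":0,"rz":0.1},{"dx":0,"dy":0,"dz":0,"rx":0,"ry":0,"rz":0.2},{"dx":-0.0003,"dy":0,"dz":0,"rx":0,"ry":0,"rz":0.3},{"dx":-0.0006,"dy":0,"dz":0,"rx":0,"ry":0,"rz":0.4},{"dx":-0.0006,"dy":0,"dz":0,"rx":0,"ry":0,"rz":0.46}]' >/dev/null;  python3 -c "
from h import *
avg(5)"
```

```text
t 15.35 tcp [0.587  0.1423 0.13  ] F [ 0.94  0.87 10.74] Tz 0.041 Fz [12.  10.5 10.7 10.5 10. ] yaw 82.9
```

```bash
python3 -m inch '[{"dx":0,"dy":0,"dz":0.0008,"rx":0,"ry":0,"rz":0},{"dx":0,"dy":0,"dz":0.0008,"rx":0,"ry":0,"rz":0.04},{"dx":0,"dy":0,"dz":0.0008,"rx":0,"ry":0,"rz":0.08},{"dx":0,"dy":0,"dz":0.0008,"rx":0,"ry":0,"rz":0.08}]' >/dev/null;  python3 -c "
from h import *
avg(6)"
```

```text
t 16.05 tcp [0.5872 0.1423 0.1296] F [ 1.44  1.43 11.39] Tz 0.025 Fz [11.5 11.2 10.4 11.5 11.9 11.9] yaw 76.0
```

```bash
python3 -m inch '[{"dx":0,"dy":0,"dz":-0.002,"rx":0,"ry":0,"rz":0},{"dx":0,"dy":0,"dz":-0.004,"rx":0,"ry":0,"rz":0},{"dx":0,"dy":0,"dz":-0.006,"rx":0,"ry":0,"rz":0},{"dx":0,"dy":0,"dz":-0.0075,"rx":0,"ry":0,"rz":0},{"dx":0,"dy":0,"dz":-0.0075,"rx":0,"ry":0,"rz":0}]' >/dev/null;  python3 -c "
from h import *
avg(5)"
```

```text
t 16.8 tcp [0.586  0.1422 0.1339] F [1.43 1.   7.65] Tz 0.023 Fz [7.  8.2 8.4 7.1 7.5] yaw 76.0
```

```bash
python3 -m inch '[{"dx":0,"dy":0,"dz":-0.0015,"rx":0,"ry":0,"rz":0},{"dx":0,"dy":0,"dz":-0.003,"rx":0,"ry":0,"rz":0},{"dx":0,"dy":0,"dz":-0.003,"rx":0,"ry":0,"rz":0}]' >/dev/null;  python3 -c "
from h import *
avg(5)"
```

```text
t 17.35 tcp [0.5843 0.1417 0.1342] F [2.8  0.92 2.78] Tz 0.017 Fz [2.9 3.1 2.5 2.4 3. ] yaw 76.0
```

```bash
python3 -m inch '[{"dx":0,"dy":0,"dz":-0.003,"rx":0,"ry":0,"rz":0},{"dx":0,"dy":0,"dz":-0.006,"rx":0,"ry":0,"rz":0},{"dx":0,"dy":0,"dz":-0.01,"rx":0,"ry":0,"rz":0},{"dx":0,"dy":0,"dz":-0.016,"rx":0,"ry":0,"rz":0},{"dx":0,"dy":0,"dz":-0.04,"rx":0,"ry":0,"rz":0}]' >/dev/null;  python3 -c "
from h import *
avg(5);go(.5842,.1417,.20,173.9)"
```

```text
t 18.1 tcp [0.5843 0.1419 0.1678] F [ 0.62  0.09 -0.05] Tz 0.016 Fz [ 3.3 -0.4 -1.9 -0.8 -0.4] yaw 76.0
go (0.5842, 0.1417, 0.2, 173.9) d [ 0.      0.0007 -0.0427] r [-1.9000e-03 -5.0000e-04 -1.1389e+00] rows 0.7
```

```bash
python3 -m inch '[{"dx":0,"dy":0,"dz":-0.03,"rx":0,"ry":0,"rz":-0.1},{"dx":0.0,"dy":0.05,"dz":-0.03,"rx":0,"ry":0,"rz":-0.2},{"dx":0,"dy":0.05,"dz":-0.03,"rx":0,"ry":0,"rz":-0.3},{"dx":0,"dy":0.05,"dz":-0.03,"rx":0,"ry":0,"rz":-0.4},{"dx":0,"dy":0.05,"dz":-0.03,"rx":0,"ry":0,"rz":-0.5}]' >/dev/null;  python3 -c "
from h import *
show();go(.627,.14,.19,173.9)"
```

```text
t 18.6 tcp [0.6223 0.1319 0.1885] yaw 119.32 tilt [-0.0044 -0.0011] F [-0.91  0.82 -0.34] w 0.13 g 61.5
go (0.627, 0.14, 0.19, 173.9) d [ 0.0059  0.0101 -0.0019] r [-0.0023 -0.0021 -0.6351] rows 0.2
```

```bash
python3 -m inch '[{"dx":0.006,"dy":0.01,"dz":-0.002,"rx":0,"ry":0,"rz":-0.635},{"dx":0.006,"dy":0.01,"dz":-0.002,"rx":0,"ry":0,"rz":-0.635},{"dx":0.006,"dy":0.01,"dz":-0.002,"rx":0,"ry":0,"rz":-0.635},{"dx":0.006,"dy":0.01,"dz":-0.002,"rx":0,"ry":0,"rz":-0.635},{"dx":0.006,"dy":0.01,"dz":-0.002,"rx":0,"ry":0,"rz":-0.635}]' >/dev/null;  python3 - <<'E'
from h import *
show();optics.grab_frame('wrist');optics.grab_frame('wrist');optics.grab_frame('wrist')
s=show();C=optics.camera_info('wrist');im=grab('wrist','w6.png')
a=np.radians(-7.2);c0=np.array([.5855,.1415]);c1=c0+.1*np.array([-np.sin(a),np.cos(a)])
for c in (c0,c1):
    r,g=rectify(im[:,:,::-1],C,c,.097,half=.024,res=.0005,yaw=-7.2);G=cv2.cvtColor(r,7)
    print('\n'.join(''.join(' .:-=+*#%@'[::-1][min(9,int(v)//20)] for v in row) for row in G[::2,::1]))
    U,W=np.meshgrid(g,g)
    for dx in [0]:
        m=(np.hypot(U,W)<.0105);t=np.percentile(G[m],35);w=np.clip(t-G.astype(float),0,None)*m
        u0=(w*U).sum()/w.sum();w0=(w*W).sum()/w.sum();M=np.cov(np.stack([U[m],W[m]]),aweights=w[m]);e,v=np.linalg.eigh(M);print('axis',v[:,1].round(2),e.round(8),u0,w0)
E
```

```text
t 19.1 tcp [0.6268 0.1401 0.1903] yaw 162.31 tilt [-0.0041 -0.0011] F [-0.23 -1.07 -0.63] w 0.129 g 61.5
t 19.25 tcp [0.6269 0.1401 0.1906] yaw 161.79 tilt [-0.0034 -0.0011] F [-0.47 -0.15 -0.4 ] w 0.134 g 61.5
::::::::::::::::::::::::-::::::::::::::-:::-------::---:::::::::::::::::::::::::----:::::::::::--
::::::::-:::::-::::::::-:::::::::::::::::::::----------::::::--:::::::::--::::::------::::::::--:
-:::::::::::::--::::::----:::::::::::::::::::---------::::::::::::::::::-::::::-----::::::::::--:
:::::::::::::::-::::::-::::::::::::::::-----=========---------::::::::::::::::::--::-::::::::::--
:::::::::::::::---::::::::::::::::----==========================---::::::::::::------::::::::::::
-::::::::::::::::::::::-::::::--====================================---:::::::::---::::::::::::::
-:::::::::::::::::::::-::-----=========================================----:::::----::::::-::---:
-:::::::::::::::--:::::---=================================================---:::---::::::::::-::
:::::::::-:::::::::::---==================+++*********+++++===================-------:::::::::--:
:-:::::
[... 8179 characters left out ...]
                                  
                                                                                                 
                                                                                                 
                                                                                                 
                                                                                                 
                                                                                                 
                                                                                                 
axis [0. 1.] [2.530e-06 3.338e-05] 0.002018877085601624 7.028514257128545e-05
```

The picture numbers show the open stud's slot now along the unit's y (within 2.5°) and its head concentric and flush, like the other stud. Now I'll take the key back.

```bash
python3 - <<'E'
from h import *
go(.5236,-.1403,.20,-146.74)
E
```

```text
go (0.5236, -0.1403, 0.2, -146.74) d [ 0.0133 -0.3734 -0.0107] r [-5.00e-04 -2.20e-03 -5.99e-01] rows 6.0
```

```bash
python3 -m inch '[{"dx":0.013,"dy":-0.373,"dz":-0.0107,"rx":0,"ry":0,"rz":-0.6},{"dx":0.013,"dy":-0.373,"dz":-0.0107,"rx":0,"ry":0,"rz":-0.6},{"dx":0.013,"dy":-0.373,"dz":-0.0107,"rx":0,"ry":0,"rz":-0.6},{"dx":0.013,"dy":-0.373,"dz":-0.0107,"rx":0,"ry":0,"rz":-0.6},{"dx":0.013,"dy":-0.373,"dz":-0.0107,"rx":0,"ry":0,"rz":-0.6}]' >/dev/null;  python3 - <<'E'
from h import *
optics.grab_frame('wrist');optics.grab_frame('wrist');show();go(.5236,-.1403,.14,-146.74)
E
```

```text
t 19.9 tcp [ 0.5451 -0.087   0.1991] yaw -157.65 tilt [-0.0017 -0.0026] F [ 0.15  0.79 -1.42] w 0.13 g 61.5
go (0.5236, -0.1403, 0.14, -146.74) d [ 0.05   -0.0512  0.0741] r [-0.001  -0.0018 -0.127 ] rows 1.6
```

```bash
python3 -m inch '[{"dx":0.05,"dy":-0.0512,"dz":0,"rx":0,"ry":-0.001,"rz":-0.127},{"dx":0.05,"dy":-0.0512,"dz":0,"rx":0,"ry":-0.001,"rz":-0.127},{"dx":0.05,"dy":-0.0512,"dz":0.04,"rx":0,"ry":-0.001,"rz":-0.127},{"dx":0.05,"dy":-0.0512,"dz":0.074,"rx":0,"ry":-0.001,"rz":-0.127},{"dx":0.05,"dy":-0.0512,"dz":0.074,"rx":0,"ry":-0.001,"rz":-0.127}]' >/dev/null;  python3 - <<'E'
from h import *
avg(5);show();go(.5236,-.1403,.09,-146.74)
E
```

```text
t 20.65 tcp [ 0.5258 -0.1357  0.1404] F [ 0.28 -0.3  -0.2 ] Tz 0.003 Fz [ 0.1  0.4 -0.6 -0.5 -0.4] yaw -146.4
t 20.65 tcp [ 0.5269 -0.1361  0.1421] yaw -146.4 tilt [ 0.0033 -0.0014] F [ 0.17 -0.81 -0.38] w 0.128 g 61.6
go (0.5236, -0.1403, 0.09, -146.74) d [ 0.0064 -0.0019  0.0651] r [-0.002   0.0013  0.004 ] rows 1.0
```

```bash
python3 -m inch '[{"dx":0.0064,"dy":-0.0019,"dz":0.02,"rx":-0.002,"ry":0.0013,"rz":0.004},{"dx":0.0064,"dy":-0.0019,"dz":0.05,"rx":-0.002,"ry":0.0013,"rz":0.004},{"dx":0.0064,"dy":-0.0019,"dz":0.05,"rx":-0.002,"ry":0.0013,"rz":0.004},{"dx":0.0064,"dy":-0.0019,"dz":0.05,"rx":-0.002,"ry":0.0013,"rz":0.004},{"dx":0.0064,"dy":-0.0019,"dz":0.05,"rx":-0.002,"ry":0.0013,"rz":0.004}]' >/dev/null;  python3 - <<'E'
from h import *
avg(4);show();C=optics.camera_info('wrist');im=grab('wrist','w7.png')
for n in ('tool_block',):
  for o in nets.outline_of('wrist',n)[:1]:
    ys,xs=np.nonzero(o['pixels']);P=np.array([px2w('wrist',p,.04,C)[:2] for p in zip(xs,ys)],np.float32);print(o['confidence'],cv2.minAreaRect(P*1000))
go(.5236,-.1403,.09,-146.74)
E
```

```text
t 21.35 tcp [ 0.5229 -0.1404  0.1011] F [ 0.07 -0.19 -0.97] Tz 0.002 Fz [-1.3 -1.1 -0.6 -0.9] yaw -146.7
t 21.35 tcp [ 0.5228 -0.1403  0.101 ] yaw -146.73 tilt [-0.0015  0.0006] F [ 0.03  0.23 -0.93] w 0.132 g 61.6
0.92 ((541.5714111328125, -186.8787384033203), (57.94599151611328, 150.62396240234375), 22.626070022583008)
go (0.5236, -0.1403, 0.09, -146.74) d [-0.0011 -0.0009  0.0132] r [ 0.0012 -0.0009  0.0001] rows 0.2
```

```bash
python3 -m inch '[{"dx":-0.0008,"dy":-0.0004,"dz":0.012,"rx":0,"ry":0,"rz":0},{"dx":-0.0008,"dy":-0.0004,"dz":0.022,"rx":0,"ry":0,"rz":0},{"dx":-0.0008,"dy":-0.0004,"dz":0.027,"rx":0,"ry":0,"rz":0},{"dx":-0.0008,"dy":-0.0004,"dz":0.031,"rx":0,"ry":0,"rz":0},{"dx":-0.0008,"dy":-0.0004,"dz":0.031,"rx":0,"ry":0,"rz":0}]' >/dev/null;  python3 - <<'E'
from h import *
avg(4)
E
```

```text
t 22.15 tcp [ 0.5226 -0.1399  0.075 ] F [ 0.01 -0.03 -1.31] Tz 0.02 Fz [-1.9 -1.7 -1.  -0.6] yaw -146.7
```

```bash
python3 -m inch '[{"dx":-0.0006,"dy":-0.0003,"dz":0.004,"rx":0,"ry":0,"rz":0},{"dx":-0.0006,"dy":-0.0003,"dz":0.008,"rx":0,"ry":0,"rz":0},{"dx":-0.0006,"dy":-0.0003,"dz":0.012,"rx":0,"ry":0,"rz":0},{"dx":-0.0006,"dy":-0.0003,"dz":0.012,"rx":0,"ry":0,"rz":0}]' >/dev/null;  python3 - <<'E'
from h import *
avg(4)
E
```

```text
t 22.75 tcp [ 0.5234 -0.1402  0.0653] F [ 1.75 -2.19 -3.11] Tz 0.004 Fz [-2.4 -3.8 -3.  -3.3] yaw -146.7
```

```bash
python3 -m inch '[{"dx":0,"dy":-0.001,"dz":0,"rx":0,"ry":0,"rz":0},{"dx":0,"dy":-0.001,"dz":0.003,"rx":0,"ry":0,"rz":0},{"dx":0,"dy":-0.001,"dz":0.003,"rx":0,"ry":0,"rz":0}]' >/dev/null;  python3 - <<'E'
from h import *
avg(4)
E
```

```text
t 23.25 tcp [ 0.5235 -0.1403  0.0629] F [ 0.83 -0.27 -1.47] Tz 0.019 Fz [-1.3 -2.  -1.8 -0.8] yaw -146.7
```

Forces have eased, so I'll go down the rest of the way (home is TCP about 0.048).

```bash
python3 -m inch '[{"dx":0,"dy":-0.0003,"dz":0.004,"rx":0,"ry":0,"rz":0},{"dx":0,"dy":-0.0003,"dz":0.008,"rx":0,"ry":0,"rz":0},{"dx":0,"dy":-0.0003,"dz":0.012,"rx":0,"ry":0,"rz":0},{"dx":0,"dy":-0.0003,"dz":0.016,"rx":0,"ry":0,"rz":0},{"dx":0,"dy":-0.0003,"dz":0.016,"rx":0,"ry":0,"rz":0}]' >/dev/null;  python3 - <<'E'
from h import *
avg(5)
E
```

```text
t 24.0 tcp [ 0.5237 -0.1407  0.0502] F [ 0.09  0.09 -0.98] Tz -0.003 Fz [-1.  -0.8 -0.7 -1.2 -1.1] yaw -146.7
```

```bash
python3 -m inch '[{"dx":0,"dy":0,"dz":0.0015,"rx":0,"ry":0,"rz":0},{"dx":0,"dy":0,"dz":0.0022,"rx":0,"ry":0,"rz":0},{"dx":0,"dy":0,"dz":0.0022,"rx":0,"ry":0,"rz":0}]' >/dev/null;  python3 - <<'E'
from h import *
avg(5)
E
```

```text
t 24.55 tcp [ 0.5237 -0.1407  0.0485] F [-0.05  0.25 -0.9 ] Tz 0.009 Fz [-1.  -0.9 -0.8 -0.6 -1.2] yaw -146.7
```

```bash
python3 -m inch '[{"dx":0,"dy":0,"dz":0.001,"rx":0,"ry":0,"rz":0},{"dx":0,"dy":0,"dz":0.0013,"rx":0,"ry":0,"rz":0},{"dx":0,"dy":0,"dz":0.0013,"rx":0,"ry":0,"rz":0}]' >/dev/null;  python3 - <<'E'
from h import *
avg(5)
E
```

```text
t 25.1 tcp [ 0.5239 -0.1408  0.0482] F [-2.66  1.05  5.03] Tz 0.01 Fz [4.1 5.2 4.9 5.8 5.1] yaw -146.7
```

The collar is seated (6 N). I'll open to about 40 mm, then back straight up.

```bash
python3 -m inch '[{"dx":0,"dy":0,"dz":-0.0008,"rx":0,"ry":0,"rz":0},{"dx":0,"dy":0,"dz":-0.0008,"rx":0,"ry":0,"rz":0},{"dx":0,"dy":0,"dz":-0.0008,"rx":0,"ry":0,"rz":0},{"dx":0,"dy":0,"dz":-0.0008,"rx":0,"ry":0,"rz":0},{"dx":0,"dy":0,"dz":-0.0008,"rx":0,"ry":0,"rz":0}]' -0.1; python3 -m inch '[{"dx":0,"dy":0,"dz":-0.01,"rx":0,"ry":0,"rz":0},{"dx":0,"dy":0,"dz":-0.04,"rx":0,"ry":0,"rz":0},{"dx":0,"dy":0,"dz":-0.09,"rx":0,"ry":0,"rz":0},{"dx":0,"dy":0,"dz":-0.14,"rx":0,"ry":0,"rz":0},{"dx":0,"dy":0,"dz":-0.14,"rx":0,"ry":0,"rz":0}]'
```

```text
time: 25.6
tool_pos: [0.5237, -0.1407, 0.048]
tool_rot: [-0.001, -0.286, 0.958, 0.001]
contact_force: [0.6, -0.2, -0.2]
gripper_width: 0.447
grasp_force: 0.0
time: 26.1
tool_pos: [0.5282, -0.1425, 0.1684]
tool_rot: [0.004, -0.286, 0.958, -0.003]
contact_force: [0.6, -0.5, 0.6]
gripper_width: 0.455
grasp_force: 0.0
```

```bash
python3 - <<'E'
from h import *
C=optics.camera_info('wrist')
for _ in range(4): optics.grab_frame('wrist')
s=show();C=optics.camera_info('wrist');im=grab('wrist','w8.png')
X=toolrot(s).as_matrix();ref=np.array([.5238,-.1406])
# handle top at z=.08 expected centred on ref, 38x12 along tool x
r,g=rectify(im[:,:,::-1],C,ref,.08,half=.030,res=.001,yaw=33.26);G=cv2.cvtColor(r,7)
print('\n'.join(''.join('@%#*+=-:. '[min(9,int(v)//26)] for v in row) for row in G))
E
```

```text
t 26.3 tcp [ 0.5234 -0.1405  0.1591] yaw -146.73 tilt [-0.0049  0.002 ] F [-0.5   0.42 -0.52] w 0.45 g 0.0
.                                     +*++++++***+===----+#*#
                                      -*+++++***++===----=+++
.                                     .*+++*+***++==---------
.                                     .*+++++***++==------==-
....                                   *+++++***+===---------
.....                                  +*++++***+===------=--
.....                                  -*++++***+==----------
......                                 -*+++****+==----------
.....                                  :*+++***++==----------
.....                                  :+*++***++==----------
........ .                             .++++***++==----------
.........                               =+++***+===----------
.........                               =*+****++==----------
.........                               -*++***+==-----------
.........                               .*++***+==-----------
.........                                *++**++==-----------
.
[... 2088 characters left out ...]
*****************#
----..........               .-==+*##************************
----..........          .:=*##*************************#*#**#
=---:.......:.     .==+*###*****************************#*###
*+=-:... .::.:.:+###******************************#****######
*#*+-....=+***###***************************************##*##
***#*+*###**************************************#****########
*#*#**#**********************************************#*######
*****#*#*****************************************#*#**##*####
******#***************************************#******#**#####
#**#####**#**#*******************************#****##*###*#*#*
#######*##*#***#********************************##*######*#*#
```

```bash
python3 -c "
from h import *
print(ticket.job_done())"
```

```text
the job is handed in; nothing more can be done
None
```

I pressed the open stud in, turned it a quarter turn clockwise and let it up into its catch flush, put the key back home in its hole, and handed the job in at about 26 s; the hand-in gave no verdict.

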